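Pull the filter plate and hold it to the light panel

ROBOT

A 6-joint arm with a two-finger parallel gripper is mounted at the origin on a cart in front of the work surface, level with it; the furniture and walls round the work are solid. World frame = base frame: x ahead of the robot, y to its left, z up, the work surface at z = 0. Lengths are in m, angles in rad, forces in N, time in s.
With the tool pointing down it reaches from about 0.4 to 0.825 m from the base axis. Payload 7 kg.
Tool frame: the origin (TCP) lies between the finger pads; the fingertips stand 17 mm ahead of it and the grasp point (between the pads) lies 2 mm behind it; x points along the fingers, y is the direction in which the jaws open and shut, and the axes are right-handed (so a half turn about x gives the same grasp; the last joint's range is limited). The gripper opens to 88 mm and grips with 3 to 60 N. Pads are 19 mm wide; open, the fingers measure 130 mm over their backs; the gripper's body (78 mm by 193 mm) begins 47 mm behind the grasp point.
Start: joints at [-0.939, 0.359, 0.012, 0, -1.224, -0.288], TCP at [0.227, -0.635, 0.244] pointing down, gripper open.
Joint ranges: [-3.07, 3.07], [-1.43, 2.12], [-1.02, 1.25], [-3.03, 1.67], [-3.05, -0], [-3.03, 3.03]. Speed limits (rad/s): [2.39, 2.39, 3.01, 3.14, 3.14, 3.14].

INTERFACE

Orientations are given as a 3x3 rotation matrix whose columns are the frame's x, y, z axes.
In Python, from plant import monitor, grab_frame, camera_params, workorder, spotter gives the robot as it stands. The module is installed in compiled form; this text tells all that it offers.
- The arm moves only by the shell command python3 -m handwheel 'ROWS' [FORCE]. ROWS is JSON, a list of rows, each an object of numbers: "grip": the opening, from 0 (shut) to 1 (fully open); "x", "y", "z": the shift along the tool's x, y, z in m; "turn": the turn about the tool's x in rad. A call has 1 to 12 rows; each row shifts and turns the commanded pose from where the row before left it, along the tool's axes as they then stand; what a row does not reach is not made up. A row lasts 1/8 s, in which the tool goes at most 62.5 mm and 10.7 degrees, less where a joint would pass 70% of its speed; a pose out of reach is approached as far as the arm can. A call with a gripper value outside its range is refused whole. The fingers move at their own pace and stop on an object; FORCE is the grip in N (left out, the last holds). Time passes only in rows, so rows that do not move let the fingers close. It gives the time, the measured TCP pose, the force and the opening at its end, in the units of the state.
- monitor.state(): the state, without advancing time (a new reading comes with each control period).
- grab_frame(name): name is "scene" or "top" or "wrist"; returns (picture, depth): 400x640x3 uint8, blue, green, red; 400x640 float32, m along the optical axis (not along the pixel's ray), 0 where there is no reading.
- camera_params(name): a dict with "K" (3x3 intrinsics, pixels), "world_to_cam" (4x4, takes a point from world to camera coordinates). Camera axes: x right, y down, z forward; pixel columns grow to the right and rows downward; lengths in m; the calibration is good to about 2 mm. A picture is of the moment at which its call begins: read the wrist's pose just before it. camera_params takes no time and is no camera call; for the wrist camera it gives the pose at the moment of the call.
- workorder.sign_off(): hands the job in, once; it reports no verdict.
Trained networks look in the newest picture that a camera, given by its name, has taken for a name from the list of things; names that differ only in an ending like _2 or _b are one class to them, and where a whole thing is asked for, a point or a joint stands for the part that bears it (a point fixed in the world has none). Each returns a list of dicts, best first, with "p" (0 to 1); they miss things now and then, are a little off and sometimes report something else, mostly with a low value. They report only what shows in the picture. A call takes as long as a camera call.
- spotter.masks_of(camera, target): "region" (400x640 bool, what is visible of it) and "xy" ([column, row] in pixels, amid what is visible of it).
The state is a dict: "time": time; "joint_pos": joint angles; "joint_vel": joint speeds; "joint_torque": joint torques, N m; "eef_pos": TCP position; "orientation": TCP orientation; "wrist_force": force on the tool from outside, world axes, zero at the start; "ft_torque": the same for the moment, N m; "grip_width": finger opening in m.
Only numpy, scipy, OpenCV 4.12 (cv2) and the standard library are available. Lean on these libraries where they do the work, as an engineer would, in place of code of your own. Each camera call takes 0.05 s, during which the arm holds its last target. There are 200 camera calls.

TASK

Swing the cover flap of the fume-filter unit all the way open and leave it open, then draw the hidden filter plate straight up out of its slot by its pull tab and hold it up to the light panel for inspection: upright, its broad side facing the lit face squarely, centred on it both sideways and in height, about 6 cm in front of the lit face and not touching the panel. Finish while still holding the plate there, still; do not put it down or let go, and do not disturb the wire reel, the multimeter or the oil bottle.

Things in the scene. Friction and masses are not known exactly. Their poses are not given: they have to be found in the camera images.
- filter_unit: Grey fume-filter unit fixed to the bench, 100 (x) x 108 (y) x 90 (z) mm, louvres on its -y side, roughly facing the robot; pipe stub on the +y side to y = 72. Origin: centre of underside; z up. Deck at z = 90 has a slot 14 (x) x 76 mm (y) centred at x = +6, y = 0, floor at z = 14, for the filter plate, under the cover flap. Stands left or right on the bench, the light panel opposite.
- flap (a joint): Cover flap: aluminium hood 78 (x) x 92 (y) x 39 mm high on the unit's deck, hinged along the unit's y at the deck's +x edge. 0 = shut, grows as its free edge (-x, with the tongue) is lifted, 1.9 rad = fully open at the stop, leaning over the unit's +x side (tongue end then x = 125 mm, z = 195 mm). Nearly free hinge, 120 g: let go below 0.9 rad it falls shut, above 1.1 rad it falls open by itself.
- flap_hinge (a point): Fixed point on the hinge axis in the middle of the hinge's length, 48 mm from the unit's centre toward the unit's +x, 91.5 mm above the bench. Axes as the unit's; the flap turns about y. Mind the shelf over the back of the bench: its front edge is at world x = 0.625 m, 0.345 to 0.395 m above the bench top.
- flap_tongue (a point): Grip point in the black tongue at the middle of the flap's free top edge: 24 mm wide (y), 10 thick (z), reaching 42 mm out from the hood toward the unit's -x; point at mid-width and mid-thickness, 30 mm out from the hood, 12 mm from the tongue's end. Flap shut: at x = -108 mm, z = +34 mm from the hinge axis, 126 mm above the bench. Moves with the flap; axes as the unit's when shut.
- plate_center (a point): Centre of the filter plate's framed pleated panel, 10 mm thick (x) x 70 wide (y) x 75 high (z), about 120 g, loose; stands upright in the unit's slot, hidden until the flap is open. x is normal to its broad side and starts along the unit's x; z up. In the slot: 51.5 mm above the bench, at unit x = +6; the panel's top edge is 1 mm below the deck.
- plate_tab (a point): Grip point in the plate's pull tab, 28 mm wide (y), 10 thick (x), standing 34 mm up from the middle of the panel's top edge. The point is 60.5 mm above plate_center, 23 mm above the panel's top edge, 11 mm below the tab's upper end; starts 112 mm above the bench, 22 mm above the deck. Axes as plate_center's.
- light_panel: Inspection station fixed to the bench: dark base 10 mm high and 100 wide (y), from x = -40 to +90 mm; on it an upright light panel, grey frame 14 mm thick (x = 61 to 75), 112 wide (y), from 54 to 166 mm above the bench, white lit face 96 x 92 mm toward its own -x (roughly to the robot). Origin: on the bench, 60 mm in front of the lit face; z up.
- panel_face (a point): Centre of the light panel's lit face, 110 mm above the bench, at x = +60 mm from the light panel's origin; axes as the light panel's, the face looks along -x. Present the plate with plate_center at about x = -60 mm, y = 0, z = 0 from here; either broad side may face the light.
- solder_reel: White wire reel standing on the bench between the unit and the panel, toward the back, 60 mm across, 50 mm high; origin at the centre of its underside. To be left alone.
- multimeter: Handheld multimeter lying on the bench at the far left, 170 x 85 x 44 mm; origin at the centre of its underside, long along its x. To be left alone.
- oil_bottle: Small oil bottle with a red spout standing at the right, 34 mm across, 95 mm high; origin at the centre of its underside. To be left alone.

How it is judged:
On the way, in this order (a step that is already met when the one before it is completed fails the run):
1. the cover flap is swung open past 1.6 rad (value of joint flap above 1.6 rad), for 0.2 s.
2. the plate, held by the fingers, is drawn up clear of the unit's deck (contact force between the fingers and filter_plate above 1 N and z of plate_center in the frame of filter_unit above 0.13 m), for 0.1 s.
At the end, for the whole second after the job is handed in: Fingers hold the plate (over 1 N), centre 30-95 mm before the lit face, within 20 mm of its centre sideways and in height, upright and parallel to it within 0.2 rad, at rest, touching neither panel nor unit; flap open past 1.6 rad (contact force between the fingers and filter_plate above 1 N and x of plate_center in the frame of panel_face between -0.095 and -0.03 m and y of plate_center in the frame of panel_face between -0.02 and 0.02 m and z of plate_center in the frame of panel_face between -0.02 and 0.02 m and angle between the x axis of plate_center and the x axis of panel_face, either way round below 0.2 rad and angle between plate_center's own z axis and vertical below 0.2 rad and contact force between filter_plate and light_panel below 0.05 N and contact force between filter_plate and filter_unit below 0.05 N and linear speed of filter_plate below 0.03 m/s and value of joint flap above 1.6 rad); the arm keeps its last pose, push and grip.
It fails at once if the reel, the multimeter or the oil bottle is moved by more than 20 mm (distance of any of solder_reel, multimeter, oil_bottle from where it was at the start of the episode above 0.02 m).
It also fails if it takes over 59 s, if anything falls off the work surface, if the arm or the gripper's body presses on something with over 40 N, if the wrist force passes 120 N, or if a joint passes its speed limit or range.

## Working session

There is one attempt and no reset: what is moved stays moved. The work goes in short steps, Python scripts to look and compute and a shell command to move; the robot and the scene stay as the last step left them, time stands still between calls to the robot, and variables do not carry over. Pictures are saved under pics/ and viewed, about 8 in all and at most 12, crops included, and the job is handed in when it is done.

```bash
mkdir -p pics
cat > h.py <<'E'
import numpy as np, cv2
from plant import monitor, grab_frame, camera_params, workorder, spotter
np.set_printoptions(precision=4,suppress=True)
def cloud(cam,d,P=None):
    P=P or camera_params(cam); K=np.array(P["K"]); T=np.linalg.inv(np.array(P["world_to_cam"]))
    v,u=np.mgrid[:400,:640]
    X=np.stack([(u-K[0,2])*d/K[0,0],(v-K[1,2])*d/K[1,1],d],-1)
    return X@T[:3,:3].T+T[:3,3]
def snap(cam,f=None):
    P=camera_params(cam); im,d=grab_frame(cam)
    if f: cv2.imwrite('pics/'+f,im)
    return im,d,cloud(cam,d,P)
E
python3 - <<'E'
from h import *
s=monitor.state(); print(s)
out=[]
for c in("scene","top"):
    im,d,W=snap(c); out.append(im)
    for n in("filter_unit","flap","flap_tongue","light_panel","solder_reel","multimeter","oil_bottle"):
        for r in spotter.masks_of(c,n)[:2]:
            m=r["region"]&(d>0); p=W[m]
            print(c,n,round(r["p"],2),r["xy"],m.sum(),np.median(p,0),np.percentile(p,2,0),np.percentile(p,98,0))
    cv2.imwrite('pics/'+c+'1.png',im)
    np.savez(c+'1.npz',im=im,d=d,W=W)
E
```

```text
{'time': 0.0, 'joint_pos': array([-0.9389,  0.3594,  0.0111, -0.0003, -1.2241, -0.2881]), 'joint_vel': array([ 0.0012, -0.0003,  0.0001,  0.    , -0.002 ,  0.0016]), 'joint_torque': array([  0.0016, -58.272 ,  29.3049,   6.9972,   0.0067,  -0.0002]), 'eef_pos': array([ 0.2274, -0.6351,  0.2426]), 'orientation': array([[-0.0007, -0.337 ,  0.9415],
       [ 0.0015,  0.9415,  0.337 ],
       [-1.    ,  0.0016, -0.0002]]), 'wrist_force': array([-0.1362, -0.7462,  0.1502]), 'ft_torque': array([ 0.0095, -0.0208, -0.0246]), 'grip_width': 0.08783044869531872}
scene filter_unit 0.72 [374.0, 252.9] 3154 [ 0.4479 -0.2245  0.0888] [ 0.428  -0.2626  0.0064] [ 0.5322 -0.1482  0.1318]
scene flap 0.83 [371.2, 237.9] 1195 [ 0.4718 -0.2132  0.13  ] [ 0.4359 -0.2567  0.094 ] [ 0.5322 -0.1421  0.1321]
scene flap_tongue 0.67 [375.6, 238.7] 1175 [ 0.4717 -0.2153  0.13  ] [ 0.436  -0.2572  0.094 ] [ 0.5287 -0.1492  0.1321]
scene light_panel 0.86 [255.7, 198.0] 1739 [0.5303 0.2183 0.0689] [0.4344 0.1696 0.0044] [0.5526 0.2736 0.1647]
scene solder_reel 0.79 [325.7, 225.5] 389 [ 0.5785 -0.0104  0.0299] [ 0.5564 -0.0336  0.0013] [0.6179 0.0263 0.0513]
scene multimeter 0.64 [225.4, 195.1] 597 [0.5433 0.3936 0.0326] [0.5119 0.3526 0.0011] [0.6015 0.4834 0.0439]
scene oil_bottle 0.63 [467.6, 278.9] 405 [ 0.5747 -0.4189  0.0408] [ 0.5681 -0.434   0.0028] [ 0.5942 -0.4009  0.0779]
top light_panel 0.77 [275.4, 218.6] 1339 [0.5256 0.2235 0.0132] [0.4333 0.1723 0.0009] [0.5544 0.2754 0.1668]
top solder_reel 0.62 [332.5, 193.0] 236 [ 0.5772 -0.0067  0.0468] [ 0.5572 -0.0355 -0.0037] [0.6077 0.02   0.057 ]
top multimeter 0.69 [218.0, 214.5] 919 [0.5435 0.4385 0.034 ] [0.5031 0.3587 0.0147] [0.5945 0.5179 0.0453]
```

Run:
```python
from h import *
a=[cv2.resize(np.load(c+'1.npz')['im'][150:330,190:510],None,fx=2.5,fy=1.6666) for c in("scene","top")]
a=[cv2.resize(np.load(c+'1.npz')['im'][140:290,180:500],(640,300),interpolation=cv2.INTER_CUBIC) for c in("scene","top")]
cv2.imwrite('pics/both1.png',np.vstack(a))
# top surface of flap (z ~ .13) from both
for c in("scene","top"):
    W=np.load(c+'1.npz')['W']
    for lo,hi in((.118,.137),(.084,.095)):
        m=(W[...,2]>lo)&(W[...,2]<hi)&(W[...,0]>.38)&(W[...,0]<.62)&(W[...,1]<0)&(W[...,1]>-.36)
        p=W[m][:,:2].astype(np.float32)
        if len(p)>20: print(c,lo,len(p),cv2.minAreaRect(p*1000),p.min(0),p.max(0),np.median(W[m][:,2]))
    m=(W[...,2]>.07)&(W[...,2]<.175)&(W[...,0]>.4)&(W[...,0]<.6)&(W[...,1]>.1)&(W[...,1]<.33)
    p=W[m].astype(np.float32); print(c,'panel',len(p),cv2.minAreaRect(p[:,:2]*1000),p.min(0),p.max(0))
    m=(W[...,2]>.005)&(W[...,2]<.02)&(W[...,0]>.4)&(W[...,0]<.6)&(W[...,1]>.1)&(W[...,1]<.33)
    p=W[m].astype(np.float32); print(c,'base',len(p),cv2.minAreaRect(p[:,:2]*1000))
```

```text
scene 0.118 914 ((489.14935302734375, -196.47695922851562), (119.21858978271484, 94.68831634521484), 80.24437713623047) [ 0.4339 -0.2617] [ 0.5356 -0.1361] 0.13045265487086666
scene 0.084 485 ((485.8196105957031, -208.27842712402344), (101.21272277832031, 107.99645233154297), 80.4145278930664) [ 0.4257 -0.2642] [ 0.5321 -0.1511] 0.08985262864576771
scene panel 916 ((535.8477783203125, 227.14730834960938), (19.481115341186523, 115.49671173095703), 9.596975326538086) [0.5214 0.1704 0.0702] [0.5545 0.2842 0.1675]
scene base 679 ((505.0191345214844, 221.68618774414062), (153.9493408203125, 201.69735717773438), 6.850358009338379)
top panel 492 ((539.3607177734375, 227.64561462402344), (25.043315887451172, 111.98197937011719), 7.59119176864624) [0.5216 0.1722 0.0702] [0.5543 0.2828 0.1732]
top base 920 ((500.0083923339844, 214.56028747558594), (199.2445526123047, 228.8452606201172), 0.38308557868003845)
```

View pics/both1.png

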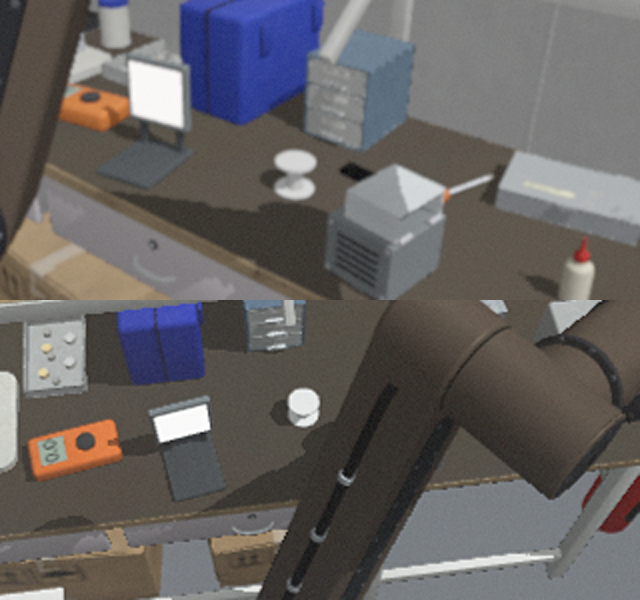

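The scene shows the unit on the right. Its louvres face the robot, the pyramid hood is shut, and the black tongue is on the left at (358,172). The light panel is on the left at about (158,95), the reel at (295,175) and the bottle at (577,272). The deck rectangle measures 101x108 mm and matches the given size. Next I'll fit the panel and work out the first move.

```bash
cat >> h.py <<'E'
C=np.array([.4858,-.2083]); a=np.radians(80.4+180); ux=np.array([np.cos(a),np.sin(a)]); uy=np.array([-ux[1],ux[0]])
def U(x,y,z): return np.r_[C+x*ux+y*uy,z]
def go(tgt,yaw,s=None):
    "shift in present tool axes to tgt, and turn (rad about tool x) to tool-y yaw"
    s=s or monitor.state(); R=np.array(s['orientation']); d=R.T@(np.array(tgt)-s['eef_pos'])
    y=np.arctan2(R[1,1],R[0,1]); t=-((yaw-y+np.pi)%(2*np.pi)-np.pi)
    return d,t
E
python3 - <<'E'
from h import *
for c in("scene","top"):
    D=np.load(c+'1.npz');W=D['W'];im=D['im']
    m=(im.min(2)>215)&(W[...,2]>.05)&(W[...,2]<.17)&(W[...,0]>.48)&(W[...,0]<.6)&(W[...,1]>.15)&(W[...,1]<.3)
    m=cv2.erode(m.astype(np.uint8),np.ones((3,3)))>0
    p=W[m]; c0=p.mean(0); n=np.linalg.svd(p-c0)[2][2]; n*=np.sign(n[0])
    print(c,len(p),c0,p.min(0),p.max(0),n,np.degrees(np.arctan2(n[1],n[0])),np.std((p-c0)@n))
print('tongue',U(-.06,0,.126)); yaw=a+np.pi/2  # tool y=+-unit y
for k in(0,np.pi): print(go(U(-.06,0,.22),yaw+k))
print('pipe/tongue heights: ')
W=np.load('scene1.npz')['W']; q=(W[...,:2]-C)@np.stack([ux,uy],1)
m=(W[...,2]>.1)&(q[...,0]<-.042)&(q[...,0]>-.1)&(abs(q[...,1])<.05); print(m.sum(),q[m].min(0),q[m].max(0),q[m].mean(0),W[m][:,2].min(),W[m][:,2].max())
E
```

```text
scene 534 [0.5322 0.2268 0.1118] [0.5231 0.1836 0.0694] [0.5416 0.2712 0.1522] [0.987  0.1609 0.0032] 9.258773195441226 0.0015876451960893817
top 236 [0.5316 0.2267 0.113 ] [0.5219 0.1841 0.0731] [0.5411 0.2695 0.1526] [0.988  0.1544 0.0104] 8.883491066553079 0.0018394144670171976
tongue [ 0.4958 -0.1491  0.126 ]
(array([0.0236, 0.3674, 0.4165]), np.float64(2.0821836325951004))
(array([0.0236, 0.3674, 0.4165]), np.float64(-1.0594090209946927))
pipe/tongue heights: 
83 [-0.0719 -0.0115] [-0.0428  0.0127] [-0.057  -0.0023] 0.12195808833167832 0.13259494422418205
```

```bash
python3 -m handwheel '[{"y":0.037,"z":0.042,"x":0.002},{"y":0.037,"z":0.042,"x":0.002},{"y":0.037,"z":0.042,"x":0.002},{"y":0.037,"z":0.042,"x":0.002},{"y":0.037,"z":0.042,"x":0.002},{"y":0.037,"z":0.042,"x":0.002},{"y":0.037,"z":0.042,"x":0.002},{"y":0.037,"z":0.042,"x":0.002},{"y":0.037,"z":0.042,"x":0.002},{"y":0.037,"z":0.042,"x":0.002}]' 30; python3 -m handwheel '[{"turn":-0.175},{"turn":-0.175},{"turn":-0.175},{"turn":-0.175},{"turn":-0.175},{"turn":-0.175},{}]'
python3 - <<'E'
from h import *
im,d,W=snap('wrist','w1.png')
for r in spotter.masks_of('wrist','flap_tongue')[:2]: print(r['p'],r['xy'])
print(go(U(-.06,0,.126),a-np.pi/2)); print(monitor.state()['joint_pos'])
q=(W[...,:2]-C)@np.stack([ux,uy],1)
m=(W[...,2]>.1)&(W[...,2]<.14)&(q[...,0]<-.045)&(q[...,0]>-.1)&(abs(q[...,1])<.05); print(m.sum(),q[m].min(0),q[m].max(0),q[m].mean(0),np.median(W[m][:,2]))
E
```

```text
(array([0.1176, 0.3675, 0.4165]), np.float64(-1.0594522657016583))
[-0.9389  0.3585  0.0119  0.     -1.2241 -0.2881]validation failed for argument at $[0]...
validation failed for argument at $[0]...
Traceback (most recent call last):
ValueError: zero-size array to reduction operation minimum which has no identity
```

View pics/w1.png

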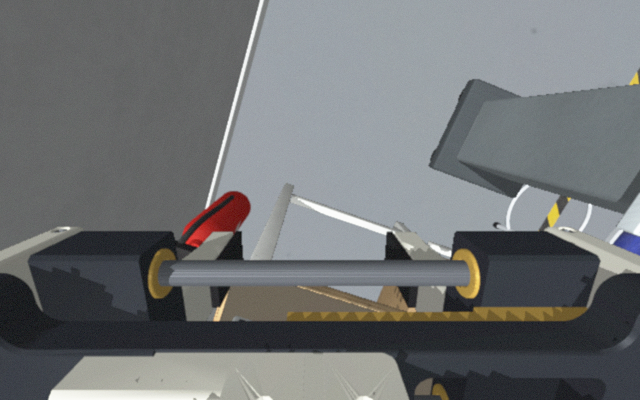

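The moves were refused, probably because every row needs all its fields. The arm is still at the start, and the wrist view shows only the bench edge and the cart.

```bash
python3 -m handwheel '[{"grip":1,"x":0.002,"y":0.037,"z":0.042,"turn":0},{"grip":1,"x":0.002,"y":0.037,"z":0.042,"turn":0},{"grip":1,"x":0.002,"y":0.037,"z":0.042,"turn":0},{"grip":1,"x":0.002,"y":0.037,"z":0.042,"turn":0},{"grip":1,"x":0.002,"y":0.037,"z":0.042,"turn":0},{"grip":1,"x":0.002,"y":0.037,"z":0.042,"turn":0},{"grip":1,"x":0.002,"y":0.037,"z":0.042,"turn":0},{"grip":1,"x":0.002,"y":0.037,"z":0.042,"turn":0},{"grip":1,"x":0.002,"y":0.037,"z":0.042,"turn":0},{"grip":1,"x":0.002,"y":0.037,"z":0.042,"turn":0}]' 30; python3 -m handwheel '[{"grip":1,"x":0,"y":0,"z":0,"turn":-0.175},{"grip":1,"x":0,"y":0,"z":0,"turn":-0.175},{"grip":1,"x":0,"y":0,"z":0,"turn":-0.175},{"grip":1,"x":0,"y":0,"z":0,"turn":-0.175},{"grip":1,"x":0,"y":0,"z":0,"turn":-0.175},{"grip":1,"x":0,"y":0,"z":0,"turn":-0.175},{"grip":1,"x":0,"y":0,"z":0,"turn":0}]'
cat > w.py <<'E'
from h import *
import sys
im,d,W=snap('wrist',sys.argv[1])
for r in spotter.masks_of('wrist','flap_tongue')[:2]: print(r['p'],r['xy'])
print(go(U(-.06,0,.126),a+np.pi/2+np.pi)); print(monitor.state()['joint_pos'])
q=(W[...,:2]-C)@np.stack([ux,uy],1)
m=(W[...,2]>.1)&(W[...,2]<.14)&(q[...,0]<-.045)&(q[...,0]>-.1)&(abs(q[...,1])<.05); print(m.sum())
if m.sum(): print(q[m].min(0),q[m].max(0),q[m].mean(0),np.median(W[m][:,2]))
E
python3 w.py w2.png
```

```text
time: 2.15
eef_pos: [0.499, -0.1438, 0.224]
orientation: [[0.001, -0.337, 0.941], [-0.0, 0.941, 0.337], [-1.0, -0.0, 0.001]]
wrist_force: [1.6, -0.7, -0.1]
grip_width: 0.0879
time: 3.02
eef_pos: [0.4982, -0.1456, 0.2237]
orientation: [[0.0, -0.984, 0.177], [0.0, 0.177, 0.984], [-1.0, -0.0, 0.0]]
wrist_force: [0.2, 0.6, -0.1]
grip_width: 0.0875
0.84 [312.0, 128.3]
(array([ 0.0976,  0.0017, -0.0039]), np.float64(-0.013532453892160845))
[ 0.0942  0.1162 -0.3579 -0.     -1.0965 -0.2753]
810
[-0.0734 -0.0106] [-0.045   0.0126] [-0.0586  0.0008] 0.1309383668195638
```

View pics/w2.png

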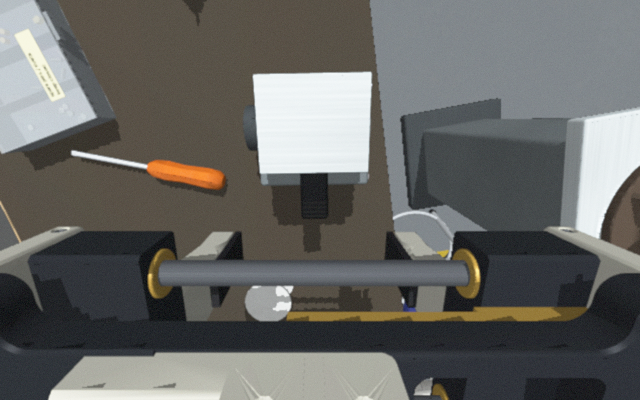

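The hood and tongue are clear in the wrist view. The tongue is at (314,195), centred between the jaws, with its end at unit x = -73 mm, which fits the model. Now I'll go down and grip.

```bash
python3 -m handwheel '[{"grip":1,"x":0.025,"y":0,"z":-0.003,"turn":-0.013},{"grip":1,"x":0.035,"y":0,"z":0,"turn":0},{"grip":1,"x":0.025,"y":0,"z":0,"turn":0},{"grip":1,"x":0.014,"y":0,"z":0,"turn":0},{"grip":1,"x":0,"y":0,"z":0,"turn":0},{"grip":0,"x":0,"y":0,"z":0,"turn":0},{"grip":0,"x":0,"y":0,"z":0,"turn":0},{"grip":0,"x":0,"y":0,"z":0,"turn":0},{"grip":0,"x":0,"y":0,"z":0,"turn":0},{"grip":0,"x":0,"y":0,"z":0,"turn":0},{"grip":0,"x":0,"y":0,"z":0,"turn":0}]' 12
python3 - <<'E'
import numpy as np
r=np.hypot(108,34); p=lambda t:np.array([-(108*np.cos(t)+34*np.sin(t))*1., -108*-np.sin(t)*1+34*np.cos(t)])
# rotate (-108,34) lifting free edge: clockwise in x-z
R=lambda t:np.array([[np.cos(t),np.sin(t)],[-np.sin(t),np.cos(t)]])
P=[R(t)@[-108,34] for t in np.arange(0,1.51,.1)]
for t,(d) in zip(np.arange(.1,1.6,.1),np.diff(P,axis=0)): print(round(t,1),'tool x %.4f z %.4f'%(-d[1]/1e3,-d[0]/1e3), P[int(round(t*10))])
E
```

```text
time: 4.5
eef_pos: [0.4977, -0.1485, 0.1246]
orientation: [[0.0, -0.987, 0.163], [0.0, 0.163, 0.987], [-1.0, -0.0, 0.0]]
wrist_force: [-0.5, 0.2, -0.3]
grip_width: 0.0335
0.1 tool x -0.0106 z -0.0039 [-104.06611368   44.61215062]
0.2 tool x -0.0102 z -0.0050 [-99.09243316  54.77855137]
0.3 tool x -0.0096 z -0.0060 [-93.1286538   64.39762295]
0.4 tool x -0.0090 z -0.0069 [-86.23436371  73.37325477]
0.5 tool x -0.0082 z -0.0078 [-78.47844837  81.61576527]
0.6 tool x -0.0074 z -0.0085 [-69.93840231  89.04279803]
0.7 tool x -0.0065 z -0.0092 [-60.69955486  95.58014459]
0.8 tool x -0.0056 z -0.0098 [-50.85421752 101.16248593]
0.9 tool x -0.0046 z -0.0104 [-40.50076165 105.73404516]
1.0 tool x -0.0035 z -0.0108 [-29.74263555 109.24914476]
1.1 tool x -0.0024 z -0.0111 [-18.68733087 111.67266302]
1.2 tool x -0.0013 z -0.0112 [ -7.44530856 112.98038494]
1.3 tool x -0.0002 z -0.0113 [  3.87110481 113.1592442 ]
1.4 tool x 0.0010 z -0.0113 [ 15.14883939 112.2074537 ]
1.5 tool x 0.0021 z -0.0111 [ 26.27521176 110.13452341]
```

```bash
python3 -m handwheel '[{"grip":0,"x":0,"y":0,"z":0,"turn":0},{"grip":0,"x":0,"y":0,"z":0,"turn":0},{"grip":0,"x":0,"y":0,"z":0,"turn":0},{"grip":0,"x":0,"y":0,"z":0,"turn":0}]'; python3 -m handwheel '[{"grip":0,"x":-0.0106,"y":0,"z":-0.0039,"turn":0},{"grip":0,"x":-0.0102,"y":0,"z":-0.005,"turn":0},{"grip":0,"x":-0.0096,"y":0,"z":-0.006,"turn":0},{"grip":0,"x":-0.009,"y":0,"z":-0.0069,"turn":0},{"grip":0,"x":0,"y":0,"z":0,"turn":0}]'
```

```text
time: 5.0
eef_pos: [0.4974, -0.1485, 0.1245]
orientation: [[-0.001, -0.987, 0.163], [0.0, 0.163, 0.987], [-1.0, 0.001, 0.0]]
wrist_force: [-3.5, 1.0, 2.8]
grip_width: 0.0238
time: 5.62
eef_pos: [0.4937, -0.1708, 0.1648]
orientation: [[0.0, -0.986, 0.164], [-0.0, 0.164, 0.986], [-1.0, -0.0, -0.0]]
wrist_force: [-3.9, 1.2, 0.8]
grip_width: 0.0239
```

```bash
python3 -m handwheel '[{"grip":0,"x":-0.0082,"y":0,"z":-0.0078,"turn":0},{"grip":0,"x":-0.0074,"y":0,"z":-0.0085,"turn":0},{"grip":0,"x":-0.0065,"y":0,"z":-0.0092,"turn":0},{"grip":0,"x":-0.0056,"y":0,"z":-0.0098,"turn":0},{"grip":0,"x":-0.0046,"y":0,"z":-0.0104,"turn":0},{"grip":0,"x":-0.0035,"y":0,"z":-0.0108,"turn":0},{"grip":0,"x":-0.0024,"y":0,"z":-0.0111,"turn":0},{"grip":0,"x":-0.0013,"y":0,"z":-0.0112,"turn":0},{"grip":0,"x":-0.0002,"y":0,"z":-0.0113,"turn":0},{"grip":0,"x":0.001,"y":0,"z":-0.0113,"turn":0},{"grip":0,"x":0.0021,"y":0,"z":-0.0111,"turn":0},{"grip":0,"x":0,"y":0,"z":0,"turn":0}]'
```

```text
time: 7.12
eef_pos: [0.4757, -0.2821, 0.2004]
orientation: [[-0.0, -0.986, 0.164], [-0.001, 0.164, 0.986], [-1.0, 0.0, -0.001]]
wrist_force: [-3.0, -1.5, -2.3]
grip_width: 0.024
```

```bash
python3 -m handwheel '[{"grip":1,"x":0,"y":0,"z":0,"turn":0},{"grip":1,"x":0,"y":0,"z":0,"turn":0},{"grip":1,"x":0,"y":0,"z":0,"turn":0},{"grip":1,"x":0,"y":0,"z":0,"turn":0},{"grip":1,"x":0,"y":0,"z":0,"turn":0},{"grip":1,"x":0,"y":0,"z":0,"turn":0},{"grip":1,"x":-0.03,"y":0,"z":0,"turn":0},{"grip":1,"x":-0.03,"y":0,"z":0.03,"turn":0},{"grip":1,"x":0,"y":0,"z":0.05,"turn":0},{"grip":1,"x":0,"y":0,"z":0.05,"turn":0},{"grip":1,"x":0,"y":0,"z":0,"turn":0},{"grip":1,"x":0,"y":0,"z":0,"turn":0}]'
cat > w3.py <<'E'
from h import *
import sys
im,d,W=snap('wrist',sys.argv[1])
np.savez('w3.npz',im=im,d=d,W=W)
for n in('plate_tab','plate_center','flap'):
  for r in spotter.masks_of('wrist',n)[:2]:
    m=r['region']&(d>0); q=(W[m][:,:2]-C)@np.stack([ux,uy],1); print(n,r['p'],r['xy'],m.sum(),q.min(0),q.max(0),q.mean(0),np.percentile(W[m][:,2],[2,50,98]))
    if n=='plate_tab':
      k=(W[m][:,2]>.115)&(W[m][:,2]<.13)
      if k.sum(): print('top',k.sum(),q[k].min(0),q[k].max(0),q[k].mean(0),cv2.minAreaRect((q[k]*1000).astype(np.float32)))
print(go(U(.006,0,.112),a+3*np.pi/2))
E
python3 w3.py w3.png
```

```text
time: 8.62
eef_pos: [0.497, -0.1527, 0.2606]
orientation: [[0.0, -0.987, 0.162], [-0.0, 0.162, 0.987], [-1.0, -0.0, -0.0]]
wrist_force: [-0.2, -0.1, -0.4]
grip_width: 0.0878
plate_tab 0.82 [316.3, 132.3] 709 [-0.0005 -0.0368] [0.0115 0.0349] [0.005  0.0004] [0.0217 0.0903 0.1243]
top 308 [-0.0004 -0.0127] [0.0092 0.0148] [0.0045 0.0012] ((4.431312561035156, 1.057316780090332), (9.599552154541016, 27.44800567626953), 0.3083782494068146)
plate_center 0.7 [310.7, 131.9] 724 [-0.0005 -0.0328] [0.0094 0.0361] [0.005  0.0021] [0.0217 0.0902 0.1243]
flap 0.82 [313.0, 27.4] 7555 [ 0.0479 -0.2244] [0.2937 0.0752] [0.086  0.0015] [0.0831 0.1583 0.1655]
(array([ 0.1484,  0.0018, -0.0617]), np.float64(0.0020997053874811655))
```

View pics/w3.png

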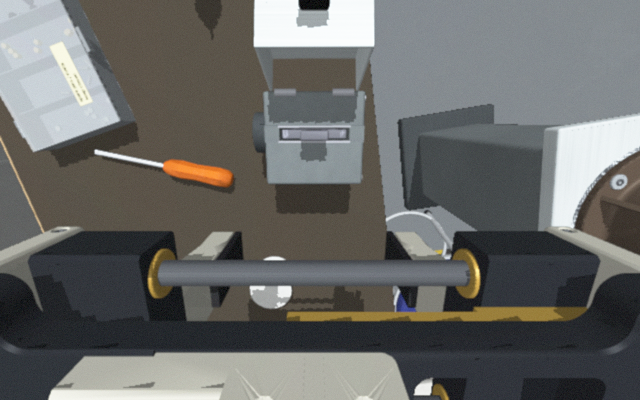

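The flap is fully open with its hood leaning back at the top. The tab shows in the slot at (313,135), at unit (4.5, 1) mm, which agrees with the model. Next I'll move over it, go down and grip across its 28 mm width.

```bash
python3 -m handwheel '[{"grip":1,"x":0,"y":0.001,"z":-0.031,"turn":0.002},{"grip":1,"x":0,"y":0,"z":-0.03,"turn":0},{"grip":1,"x":0.04,"y":0,"z":0,"turn":0},{"grip":1,"x":0.04,"y":0,"z":0,"turn":0},{"grip":1,"x":0.03,"y":0,"z":0,"turn":0},{"grip":1,"x":0.025,"y":0,"z":0,"turn":0},{"grip":1,"x":0.013,"y":0,"z":0,"turn":0},{"grip":1,"x":0,"y":0,"z":0,"turn":0},{"grip":0,"x":0,"y":0,"z":0,"turn":0},{"grip":0,"x":0,"y":0,"z":0,"turn":0},{"grip":0,"x":0,"y":0,"z":0,"turn":0},{"grip":0,"x":0,"y":0,"z":0,"turn":0}]' 25;python3 -m handwheel '[{"grip":0,"x":0,"y":0,"z":0,"turn":0},{"grip":0,"x":0,"y":0,"z":0,"turn":0},{"grip":0,"x":0,"y":0,"z":0,"turn":0},{"grip":0,"x":0,"y":0,"z":0,"turn":0},{"grip":0,"x":0,"y":0,"z":0,"turn":0}]'
python3 - <<'E'
from h import *
print(go(U(.005,.001,.112),a+3*np.pi/2))
E
```

```text
time: 10.32
eef_pos: [0.4861, -0.2127, 0.1129]
orientation: [[0.001, -0.986, 0.165], [-0.0, 0.165, 0.986], [-1.0, -0.001, 0.0]]
wrist_force: [-0.6, -0.9, 0.1]
grip_width: 0.0529
time: 10.95
eef_pos: [0.4859, -0.2128, 0.1125]
orientation: [[-0.0, -0.986, 0.165], [0.0, 0.165, 0.986], [-1.0, 0.0, 0.0]]
wrist_force: [-0.0, 0.6, -0.7]
grip_width: 0.0278
(array([ 0.0005, -0.0001, -0.0006]), np.float64(0.001530725194715643))
```

```bash
python3 -m handwheel '[{"grip":0,"x":-0.01,"y":0,"z":0,"turn":0},{"grip":0,"x":-0.015,"y":0,"z":0,"turn":0},{"grip":0,"x":-0.02,"y":0,"z":0,"turn":0},{"grip":0,"x":-0.02,"y":0,"z":0,"turn":0},{"grip":0,"x":-0.02,"y":0,"z":0,"turn":0},{"grip":0,"x":-0.02,"y":0,"z":0,"turn":0},{"grip":0,"x":-0.02,"y":0,"z":0,"turn":0},{"grip":0,"x":-0.015,"y":0,"z":0,"turn":0},{"grip":0,"x":0,"y":0,"z":0,"turn":0},{"grip":0,"x":0,"y":0,"z":0,"turn":0}]'
python3 - <<'E'
from h import *
b=np.radians(9.1); n=np.array([np.cos(b),np.sin(b)]); F=np.array([.532,.2268])
T=np.r_[F-.06*n,.110+.0605-.002]; print(T)
for k in(0,np.pi): print(go(T,b+np.pi/2+k))
print(monitor.state()['joint_pos'])
d,t=go(T,b+np.pi/2)
im,dd,W=snap('scene'); cv2.imwrite('pics/s2.png',cv2.resize(im[120:310,180:500],(800,475)))
E
```

```text
time: 12.2
eef_pos: [0.4855, -0.2126, 0.252]
orientation: [[-0.001, -0.986, 0.165], [0.0, 0.165, 0.986], [-1.0, 0.001, 0.0]]
wrist_force: [-0.7, -0.2, -0.6]
grip_width: 0.0279
[0.4728 0.2173 0.1685]
(array([0.0837, 0.0837, 0.4219]), np.float64(1.245760804039766))
(array([0.0837, 0.0837, 0.4219]), np.float64(-1.895831849550027))
[-0.0428  0.1144 -0.2921 -0.0004 -1.165  -0.1232]
```

View pics/s2.png

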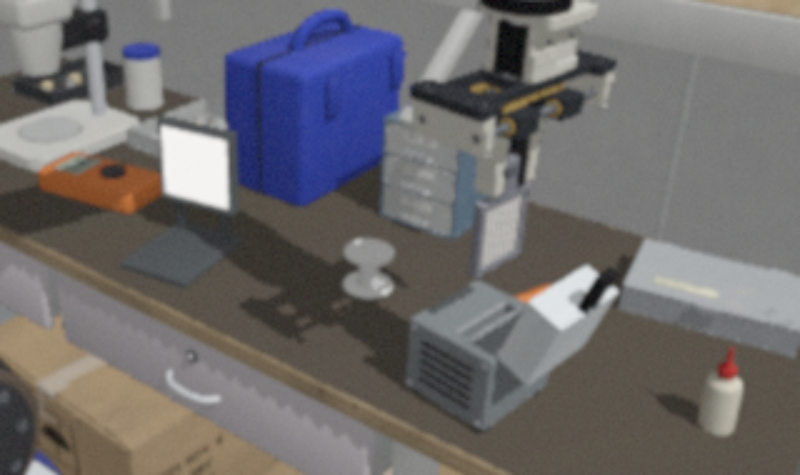

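The plate is out of the slot and hanging upright at (497,230), and the flap is open and leaning to the right. I'll carry it across at this height, turn it, then go down.

```bash
python3 -m handwheel '[{"grip":0,"x":0,"y":0.004,"z":0.02,"turn":0},{"grip":0,"x":0,"y":0.007,"z":0.035,"turn":0},{"grip":0,"x":0,"y":0.008,"z":0.04,"turn":0},{"grip":0,"x":0,"y":0.008,"z":0.04,"turn":0},{"grip":0,"x":0,"y":0.008,"z":0.04,"turn":0},{"grip":0,"x":0,"y":0.008,"z":0.04,"turn":0},{"grip":0,"x":0,"y":0.008,"z":0.04,"turn":0},{"grip":0,"x":0,"y":0.008,"z":0.04,"turn":0},{"grip":0,"x":0,"y":0.008,"z":0.04,"turn":0},{"grip":0,"x":0,"y":0.008,"z":0.04,"turn":0},{"grip":0,"x":0,"y":0.006,"z":0.03,"turn":0},{"grip":0,"x":0,"y":0.003,"z":0.017,"turn":0}]'; python3 -m handwheel '[{"grip":0,"x":0,"y":0,"z":0,"turn":0.1},{"grip":0,"x":0,"y":0,"z":0,"turn":0.15},{"grip":0,"x":0,"y":0,"z":0,"turn":0.15},{"grip":0,"x":0,"y":0,"z":0,"turn":0.15},{"grip":0,"x":0,"y":0,"z":0,"turn":0.15},{"grip":0,"x":0,"y":0,"z":0,"turn":0.15},{"grip":0,"x":0,"y":0,"z":0,"turn":0.15},{"grip":0,"x":0,"y":0,"z":0,"turn":0.15},{"grip":0,"x":0,"y":0,"z":0,"turn":0.09},{"grip":0,"x":0,"y":0,"z":0,"turn":0},{"grip":0,"x":0,"y":0,"z":0,"turn":0}]'
cat > w4.py <<'E'
from h import *
import sys
b=np.radians(9.1); n=np.array([np.cos(b),np.sin(b)]); F=np.array([.532,.2268])
T=np.r_[F-.06*n,.110+.0605-.002]
print(go(T,b+np.pi/2))
ims=[]
for c in('top','scene'):
    im,d,W=snap(c); ims.append(im)
    for nm in('light_panel','plate_center'):
        for r in spotter.masks_of(c,nm)[:1]:
            m=cv2.erode((r['region']&(d>0)).astype(np.uint8),np.ones((3,3)))>0
            p=W[m]
            if len(p)<20: print(c,nm,r['p'],len(p)); continue
            L=np.c_[(p[:,:2]-F)@n,(p[:,:2]-F)@[-n[1],n[0]],p[:,2]-.11]
            print(c,nm,round(r['p'],2),len(p),'panel-frame med',np.median(L,0),np.percentile(L,[3,97],axis=0))
            if nm=='plate_center':
                k=abs(L[:,0]-np.median(L[:,0]))<.012; q=L[k]; v=np.linalg.svd(q-q.mean(0))[2][2]; print(' normal in panel frame',v*np.sign(v[0]),k.sum())
cv2.imwrite('pics/'+sys.argv[1],np.vstack([cv2.resize(i[140:290,180:420],(480,300),interpolation=cv2.INTER_CUBIC) for i in ims]))
E
python3 w4.py p1.png
```

```text
time: 13.75
eef_pos: [0.4724, 0.2185, 0.2516]
orientation: [[-0.001, -0.986, 0.164], [-0.001, 0.164, 0.986], [-1.0, 0.001, -0.001]]
wrist_force: [1.1, 0.0, -1.7]
grip_width: 0.0275
time: 15.12
eef_pos: [0.4728, 0.217, 0.2523]
orientation: [[-0.0, -0.166, 0.986], [-0.0, 0.986, 0.166], [-1.0, -0.0, -0.0]]
wrist_force: [0.7, 1.0, -0.7]
grip_width: 0.0278
(array([0.0838, 0.0003, 0.    ]), np.float64(0.007727587708506789))
top light_panel 0.52 45 panel-frame med [-0.0897  0.0293 -0.1006] [[-0.0999  0.0096 -0.1076]
 [-0.0771  0.0424 -0.0944]]
top plate_center 0.36 130 panel-frame med [ 0.0104 -0.2401 -0.0613] [[-0.0111 -0.2626 -0.1028]
 [ 0.0315 -0.2154 -0.0542]]
 normal in panel frame [ 0.9942  0.0981 -0.0442] 77
scene light_panel 0.57 1385 panel-frame med [-0.0004 -0.0096 -0.0496] [[-0.0951 -0.0531 -0.1025]
 [ 0.0128  0.0435  0.0505]]
scene plate_center 0.93 486 panel-frame med [-0.0623 -0.0015  0.0855] [[-0.0659 -0.0361  0.0505]
 [-0.0578  0.0289  0.1435]]
 normal in panel frame [0.9998 0.0018 0.0204] 486
```

View pics/p1.png

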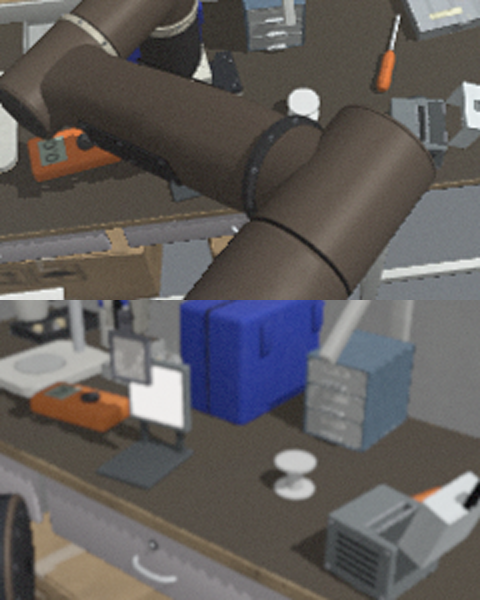

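The plate is upright and square to the panel (normal 0.9998 along the panel's x), about 57–62 mm in front of the face, and 8.4 cm too high. The "plate_center" from the top camera is false: it marks the reel, p = 0.36. Now lowering.

```bash
python3 -m handwheel '[{"grip":0,"x":0.01,"y":0.001,"z":-0.002,"turn":0.008},{"grip":0,"x":0.014,"y":0.001,"z":0,"turn":0},{"grip":0,"x":0.014,"y":0,"z":0,"turn":0},{"grip":0,"x":0.014,"y":0,"z":0,"turn":0},{"grip":0,"x":0.014,"y":0,"z":0,"turn":0},{"grip":0,"x":0.012,"y":0,"z":0,"turn":0},{"grip":0,"x":0.006,"y":0,"z":0,"turn":0},{"grip":0,"x":0,"y":0,"z":0,"turn":0},{"grip":0,"x":0,"y":0,"z":0,"turn":0},{"grip":0,"x":0,"y":0,"z":0,"turn":0},{"grip":0,"x":0,"y":0,"z":0,"turn":0},{"grip":0,"x":0,"y":0,"z":0,"turn":0}]'; python3 w4.py p2.png; python3 -c "
from h import *
s=monitor.state();print(s['time'],s['joint_vel'],s['grip_width'])"
```

```text
time: 16.92
eef_pos: [0.4706, 0.219, 0.1687]
orientation: [[0.0, -0.156, 0.988], [0.0, 0.988, 0.156], [-1.0, 0.0, 0.0]]
wrist_force: [-0.6, -0.3, -0.4]
grip_width: 0.0278
(array([ 0.0002, -0.002 ,  0.0019]), np.float64(-0.002049145582042833))
scene light_panel 0.64 1151 panel-frame med [-0.001  -0.0192 -0.0944] [[-0.0975 -0.054  -0.1027]
 [ 0.0117  0.0382  0.0501]]
scene plate_center 0.78 435 panel-frame med [-0.0643 -0.0008  0.0039] [[-0.0677 -0.0334 -0.0335]
 [-0.06    0.0288  0.0582]]
 normal in panel frame [ 0.9996 -0.0188  0.0202] 435
17.225 [-0.001  -0.0016  0.0011  0.002  -0.002   0.0003] 0.0276824275508588
```

View pics/p2.png

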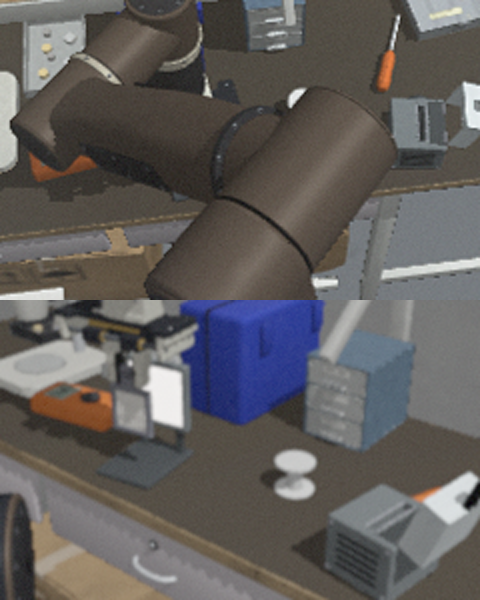

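The plate stands in front of the lit face at (132,412) with the flap still open. It is 59 mm out, about 1–2 mm off sideways and in height, and still. I'm handing it in.

```bash
python3 -c "
from plant import workorder; print(workorder.sign_off())"
```

```text
the job is handed in; nothing more can be done
None
```

I swung the flap open by its tongue, drew the plate straight up by its tab, carried it to the light panel, turned it and lowered it. The job was handed in at about 17 s, with the plate still held in front of the lit face.

**Last checks (scene camera and robot state):**
- **Distance:** the plate's centre is about 59 mm in front of the lit face.
- **Centring:** it is within a few mm sideways and in height.
- **Angle:** it is upright and parallel to the face within about 0.03 rad.
- **Grip and motion:** the grip width is 28 mm, matching the tab, and the arm is at rest.
- **Flap:** it looks fully open in the last pictures. I did not measure its angle.
- **Other objects:** the reel and multimeter look undisturbed. The bottle was outside the last pictures; in the last view of it, before the carry across, it was upright.

**Failed or disagreeing:**
- My first move call was refused because its rows lacked fields. Nothing moved.
- The arm blocked the top camera's view of the plate; once it reported the reel as the plate, at low confidence. The final check therefore rests on the scene camera and the arm's measured pose, which agreed within a few mm.

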